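# Fetch the gas cell from behind the parked optics

## Task

The gas cell is stowed at the back of the black breadboard, behind the three post-mounted optics. Clear all three optics (polariser, mirror, detector) to stand on the blue mat, then lay the gas cell in the empty V-yokes of the measuring bench, between its beam tube and its detector head, and then put each optic back on the breadboard where it stood at the start, facing along the same line as before. Drop nothing, tip nothing over, and leave the petri dish and the small steel pedestal alone.

Things in the scene. Friction and masses are not known exactly. Their poses are not given: they have to be found in the camera images.
- polariser: Rotation mount with a polariser: black upright disc, 60 mm diameter and 20 mm thick (along its x), with a yellow band round its rim; top 130 mm above the underside. It stands on a 12.7 mm post on a base plate 40 (its x) by 48 (its y) by 10 mm; the head's centre is 100 mm above the underside. Origin: centre of the base's underside; z up; x is the thin direction of the head, and its face looks to -x. At the start it stands in the front row on the breadboard; mass about 0.3 kg.
- mirror: Mirror mount: square silver head of two plates with a round gold mirror, 28 mm thick (x), 56 mm wide (y), 56 mm high; top 128 mm above the underside. It stands on a 12.7 mm post on a base plate 40 (its x) by 48 (its y) by 10 mm; the head's centre is 100 mm above the underside. Origin: centre of the base's underside; z up; x is the thin direction of the head, and its face looks to -x. At the start it stands in the front row on the breadboard; mass about 0.3 kg.
- detector: Detector module: red box head, 36 mm thick (x), 46 mm wide (y), 56 mm high, black patch on top; top 128 mm above the underside. It stands on a 12.7 mm post on a base plate 40 (its x) by 48 (its y) by 10 mm; the head's centre is 100 mm above the underside. Origin: centre of the base's underside; z up; x is the thin direction of the head, and its face looks to -x. At the start it stands in the front row on the breadboard; mass about 0.3 kg.
- gas_cell: Gas cell: glass tube 40 mm in diameter and 90 mm long, lying along its y, with an aluminium flange (50 mm diameter, 11 mm thick) at each end, 112 mm long in all; by each end a short brass port stands up from the flange to 33 mm above the tube's axis. Origin: centre of the tube, on its axis; y along the tube, z up. Same both ways round. Mass about 0.22 kg. It can be gripped across the bare glass at the middle of its length.
- stow_board: Fixed black breadboard, 200 (x) by 280 (y) by 12 mm, its upper face 12 mm above the table. Origin: centre of its underside; -x is the front. The gas cell lies at the start along y in two grey V-yokes on it, tube axis over x = +45 mm, y = 0 and 54 mm above the table; each yoke is 12 mm wide along y, centred at y = +30 and -30 mm. The three optics stand in a row in front of it, near x = -2 mm, y = +64, 0 and -64 mm, facing the front; which stands where changes.
- mat: Fixed flat blue mat, 240 (x) by 170 (y) by 4 mm thick, lying on the table; the side area where the optics are to stand while the cell is fetched. Origin: centre of its underside.
- cell_bench: Fixed measuring bench: aluminium rail 75 (x) by 270 (y) by 10 mm with two black V-yokes (12 mm wide along y, at y = +30 and -30 mm) that take the gas cell lying along y. A cell at home has its tube axis over x = 0, y = 0 and 58 mm above the origin. At y = +92 to +132 mm stands a navy detector head 88 mm high, at y = -93 to -133 mm a black beam tube 82 mm high. Origin: centre of its underside, on the table.
- petri_dish: Bystander: clear round petri dish, 60 mm diameter, 15 mm high, lying on the front left part of the breadboard. Origin: centre of its underside.
- spare_pedestal: Bystander: small steel pedestal, round foot 32 mm in diameter, 36 mm high, standing on the front right part of the breadboard. Origin: centre of its underside.

How it is judged:
On the way, in this order (a step that is already met when the one before it is completed fails the run):
1. polariser, mirror and detector all stand released on the mat, and the gas cell still lies in its stowing yokes (x of polariser in the frame of mat between -0.12 and 0.12 m and y of polariser in the frame of mat between -0.085 and 0.085 m and z of polariser in the frame of mat between -0.002 and 0.01 m and angle between each of polariser, mirror, detector's own z axis and vertical below 0.1 rad and linear speed of each of polariser, mirror, detector below 0.03 m/s and contact force between the fingers and polariser below 0.1 N and x of mirror in the frame of mat between -0.12 and 0.12 m and y of mirror in the frame of mat between -0.085 and 0.085 m and z of mirror in the frame of mat between -0.002 and 0.01 m and contact force between the fingers and mirror below 0.1 N and x of detector in the frame of mat between -0.12 and 0.12 m and y of detector in the frame of mat between -0.085 and 0.085 m and z of detector in the frame of mat between -0.002 and 0.01 m and contact force between the fingers and detector below 0.1 N and distance of gas_cell from where it was at the start of the episode below 0.02 m), for 0.2 s.
2. the gas cell lies released in the yokes of the measuring bench, while the three optics are still on the mat (x of gas_cell in the frame of cell_bench between -0.006 and 0.006 m and y of gas_cell in the frame of cell_bench between -0.015 and 0.015 m and z of gas_cell in the frame of cell_bench between 0.052 and 0.064 m and angle between the y axis of gas_cell and the y axis of cell_bench, either way round below 0.1 rad and linear speed of each of gas_cell, polariser, mirror, detector below 0.03 m/s and contact force between the fingers and gas_cell below 0.1 N and x of polariser in the frame of mat between -0.12 and 0.12 m and y of polariser in the frame of mat between -0.085 and 0.085 m and z of polariser in the frame of mat between -0.002 and 0.01 m and angle between each of polariser, mirror, detector's own z axis and vertical below 0.1 rad and contact force between the fingers and polariser below 0.1 N and x of mirror in the frame of mat between -0.12 and 0.12 m and y of mirror in the frame of mat between -0.085 and 0.085 m and z of mirror in the frame of mat between -0.002 and 0.01 m and contact force between the fingers and mirror below 0.1 N and x of detector in the frame of mat between -0.12 and 0.12 m and y of detector in the frame of mat between -0.085 and 0.085 m and z of detector in the frame of mat between -0.002 and 0.01 m and contact force between the fingers and detector below 0.1 N), for 0.2 s.
At the end, for the whole second after the job is handed in: Gas cell at rest in the bench's yokes (6 mm across, 15 mm along, 0.1 rad); polariser, mirror and detector upright, released, at rest, each within 15 mm of where it stood at the start and within 0.26 rad of the breadboard's direction, either way round (x of gas_cell in the frame of cell_bench between -0.006 and 0.006 m and y of gas_cell in the frame of cell_bench between -0.015 and 0.015 m and z of gas_cell in the frame of cell_bench between 0.052 and 0.064 m and angle between the y axis of gas_cell and the y axis of cell_bench, either way round below 0.1 rad and linear speed of gas_cell below 0.03 m/s and contact force between the fingers and gas_cell below 0.1 N and distance of each of polariser, mirror, detector from where it was at the start of the episode below 0.015 m and angle between each of polariser, mirror, detector's own z axis and vertical below 0.08 rad and angle between the x axis of each of polariser, mirror, detector and the x axis of stow_board, either way round below 0.26 rad and linear speed of each of polariser, mirror, detector below 0.02 m/s and angular speed of each of polariser, mirror, detector below 0.1 rad/s); the robot touches nothing.
It fails at once if an optic or the gas cell is dropped (falls faster than 0.6 m/s out of the fingers) ((linear speed of polariser above 0.6 m/s and contact force between the fingers and polariser below 0.05 N) or (linear speed of mirror above 0.6 m/s and contact force between the fingers and mirror below 0.05 N) or (linear speed of detector above 0.6 m/s and contact force between the fingers and detector below 0.05 N) or (linear speed of gas_cell above 0.6 m/s and contact force between the fingers and gas_cell below 0.05 N)).
It fails at once if an optic is tipped over (angle between any of polariser, mirror, detector's own z axis and vertical above 0.6 rad).
It fails at once if the petri dish or the steel pedestal is disturbed (distance of any of petri_dish, spare_pedestal from where it was at the start of the episode above 0.02 m).
It also fails if it takes over 134 s, if anything falls off the work surface, if the arm or the gripper's body presses on something with over 40 N, if the wrist force passes 120 N, or if a joint passes its speed limit or range.

## Robot

A 6-joint arm with a two-finger parallel gripper is mounted at the origin on the work surface. World frame = base frame: x ahead of the robot, y to its left, z up, the work surface at z = 0. Lengths are in m, angles in rad, forces in N, time in s.
With the tool pointing down it reaches from about 0.25 to 0.775 m from the base axis. Payload 4 kg.
Tool frame: the origin (TCP) lies on the centre line of the jaws, within the pads' length; the fingertips stand 17 mm ahead of it and the grasp point (between the pads) lies 2 mm behind it; z points along the fingers, y is the line along which they close (so a half turn about z gives the same grasp; the last joint's range is limited). The gripper opens to 94 mm and grips with 3 to 60 N. Pads are 16 mm wide; open, the fingers measure 119 mm over their backs; the gripper's body (75 mm by 177 mm) begins 78 mm behind the grasp point.
Start: joints at [1.158, 0.087, 1.371, -0, 1.684, -0.103], TCP at [0.168, 0.524, 0.201] pointing down, gripper open.
Joint ranges: [-3.1, 3.1], [-0.76, 2.03], [0.27, 2.55], [-1.08, 4.22], [0.17, 2.65], [-2.57, 2.57]. Speed limits (rad/s): [2.79, 2.79, 3.14, 3.14, 3.14, 3.14].

## Interface

Orientations are given as [roll, pitch, yaw] about the fixed x, y, z axes, in that order (R = Rz(yaw) Ry(pitch) Rx(roll)).
In Python, from bench import robot gives the robot as it stands.
- The arm moves only by the tool servo_tool, never from a script. Its argument "plan" is a list of rows, each a list of 7 numbers: the shift along the tool's x, y, z normalised to -1 to 1, where 1 is 0.1 m, then the turn, a rotation vector about the tool's x, y, z normalised to -1 to 1, where 1 is pi/2 rad, then the finger opening in mm, from 0 to 94. In form: [[x, y, z, ax, ay, az, gripper], ...]. A call has 1 to 12 rows; each row is the pose to reach, as a shift and turn from the pose commanded when the call began, along the tool's axes at that moment; what a row does not reach only later rows make up. A row lasts 1/12 s, in which the tool goes at most 41.7 mm and 7.16 degrees, less where a joint would pass 70% of its speed; a pose out of reach is approached as far as the arm can. A call with a number of a shift or a turn outside -1 to 1 is refused whole. A call with a gripper value outside its range is refused whole. The fingers move at their own pace and stop on an object; the grip force is fixed at half the most. Time passes only in rows, so rows that repeat a pose let the fingers close. It gives the time, the measured TCP pose, the force, the opening and the grip force at its end, in the units of the state.
- robot.get_obs(): the state, without advancing time (a new reading comes with each control period).
- robot.snapshot(name): name is "scene" or "top" or "wrist"; returns the picture (384x512x3 uint8, red, green, blue); there is no depth.
- robot.camera_params(name): a dict with "camera_matrix" (3x3 intrinsics, pixels), "distortion" ([k1, k2, p1, p2, k3] as OpenCV has them; the pictures are not rectified), "rvec" (rotation vector, rad) and "tvec" (3), from world to camera coordinates, as OpenCV has them; the wrist camera has in their place "tool_from_camera" (4x4, takes a point from camera to tool coordinates, whose origin is the TCP and whose axes are the flange's). Camera axes: x right, y down, z forward; pixel columns grow to the right and rows downward; lengths in m; the calibration is good to about 2 mm. A picture is of the moment at which its call begins: read the wrist's pose just before it. camera_params takes no time and is no camera call.
- robot.close_job(): hands the job in; it is judged then, once.
Trained networks look in the newest picture that a camera, given by its name, has taken for a name from the list of things; names that differ only in an ending like _2 or _b are one class to them, and where a whole thing is asked for, a point or a joint stands for the part that bears it (a point fixed in the world has none). Each returns a list of dicts, best first, with "conf" (0 to 1); they miss things now and then, are a little off and sometimes report something else, mostly with a low value. They report only what shows in the picture. A call takes as long as a camera call.
- robot.find_in(thing, camera): "extent" ([centre column, centre row, width, height] in pixels, round what is visible of it).
The state is a dict: "time": time; "joint_positions": joint angles; "qvel": joint speeds; "joint_torque": joint torques, N m; "tool_pos": TCP position; "ee_rot": TCP orientation; "wrist_force": force on the tool from outside, world axes, zero at the start; "wrist_torque": the same for the moment, N m; "width": finger opening in m; "finger_force": force on a finger pad.
Only numpy, scipy, OpenCV 4.12 (cv2) and the standard library are available. Lean on these libraries where they do the work, as an engineer would, in place of code of your own. Each camera call takes 0.05 s, during which the arm holds its last target. There are 200 camera calls.

## Working session

There is one attempt and no reset: what is moved stays moved. The work goes in short steps, Python scripts to look and compute and a tool call to move; the robot and the scene stay as the last step left them, time stands still between calls to the robot, and variables do not carry over. Pictures are saved under pics/ and viewed, at most 14 in all, crops included, and the job is handed in when it is done.

Besides the shell and the picture viewer there is one more tool, called after "Emit:" as name([rows], argument=value, ...), one row to a line, values as JSON. servo_tool: Moves the arm, as the interface text tells. Scaled input: -1 to 1 covers 0.1 m each way for a shift and pi/2 rad each way for a turn. Its arguments: {"type":"object","properties":{"plan":{"type":"array","items":{"type":"array","items":{"type":"number"}}}},"required":["plan"]}

```bash
mkdir -p pics; ls
python3 - <<'E'
from bench import robot
import cv2,numpy as np
np.set_printoptions(precision=4,suppress=True)
for c in ["scene","top"]:
    im=robot.snapshot(c); cv2.imwrite(f"pics/{c}0.png",im[:,:,::-1])
    for t in ["polariser","mirror","detector","gas_cell","stow_board","mat","cell_bench","petri_dish","spare_pedestal"]:
        r=robot.find_in(t,c); print(c,t,[(np.round(d["extent"]).tolist(),round(d["conf"],2)) for d in r[:2]])
    p=robot.camera_params(c);print(p)
print(robot.camera_params("wrist"))
o=robot.get_obs();print(o["time"],o["tool_pos"],o["ee_rot"])
E
```

```text
pics
scene polariser [([249.0, 207.0, 28.0, 58.0], 0.76)]
scene mirror [([281.0, 172.0, 26.0, 60.0], 0.62)]
scene detector [([265.0, 190.0, 22.0, 60.0], 0.88)]
scene gas_cell [([285.0, 203.0, 45.0, 48.0], 0.76)]
scene stow_board [([263.0, 226.0, 141.0, 98.0], 0.91)]
scene mat [([316.0, 156.0, 112.0, 59.0], 0.67)]
scene cell_bench [([98.0, 289.0, 169.0, 118.0], 0.71)]
scene petri_dish []
scene spare_pedestal [([218.0, 222.0, 14.0, 15.0], 0.74), ([265.0, 190.0, 28.0, 62.0], 0.37)]
{'camera_matrix': array([[422.5689,   0.    , 248.0573],
       [  0.    , 422.5689, 193.5588],
       [  0.    ,   0.    ,   1.    ]]), 'distortion': array([0.0507, 0.    , 0.    , 0.    , 0.    ]), 'rvec': array([ 2.1116,  0.8494, -0.4248]), 'tvec': array([-0.4003, -0.1771,  1.2655])}
top polariser [([270.0, 181.0, 30.0, 13.0], 0.89)]
top mirror [([244.0, 182.0, 24.0, 24.0], 0.37)]
top detector [([243.0, 182.0, 22.0, 26.0], 0.55)]
top gas_cell [([238.0, 162.0, 49.0, 27.0], 0.83)]
top stow_board [([245.0, 181.0, 117.0, 91.0], 0.62)]
top mat [([133.0, 207.0, 73.0, 94.0], 0.81)]
top cell_bench []
top petri_dis
[... 170 characters left out ...]
.    , 258.9404],
       [  0.    , 425.9114, 186.1896],
       [  0.    ,   0.    ,   1.    ]]), 'distortion': array([0.0421, 0.    , 0.    , 0.    , 0.    ]), 'rvec': array([ 2.2304, -2.1693,  0.073 ]), 'tvec': array([-0.0198,  0.5659,  1.071 ])}
{'camera_matrix': array([[264.6431,   0.    , 254.1871],
       [  0.    , 264.6431, 193.7704],
       [  0.    ,   0.    ,   1.    ]]), 'distortion': array([0.0056, 0.    , 0.    , 0.    , 0.    ]), 'tool_from_camera': array([[-0.0008, -0.9737, -0.228 ,  0.0659],
       [ 1.    , -0.0006, -0.001 ,  0.0003],
       [ 0.0009, -0.228 ,  0.9737, -0.1841],
       [ 0.    ,  0.    ,  0.    ,  1.    ]])}
1.0 [0.1677 0.5239 0.2009] [3.1414 0.     2.8318]
```

Run:
```python
import cv2
a=cv2.imread("pics/top0.png")
cv2.imwrite("pics/top0b.png",cv2.resize(a[100:300,80:347],None,fx=3,fy=3,interpolation=cv2.INTER_CUBIC)[:600,:800])
cv2.imwrite("pics/top0c.png",cv2.resize(a,(800,600)))
```

```text
(no output)
```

View pics/top0c.png

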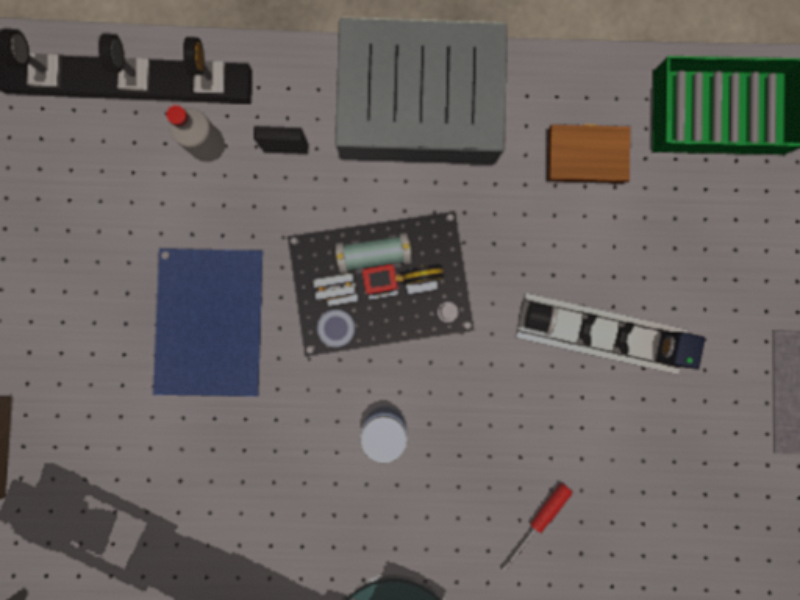

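View pics/scene0.png

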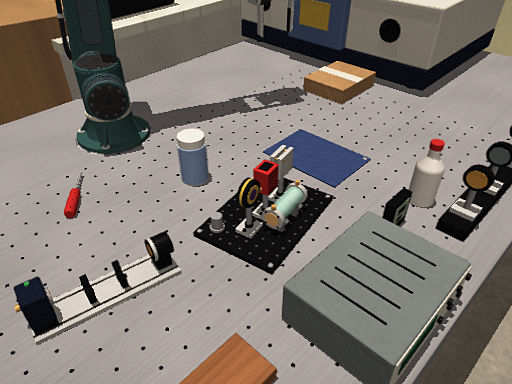

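View pics/top0b.png

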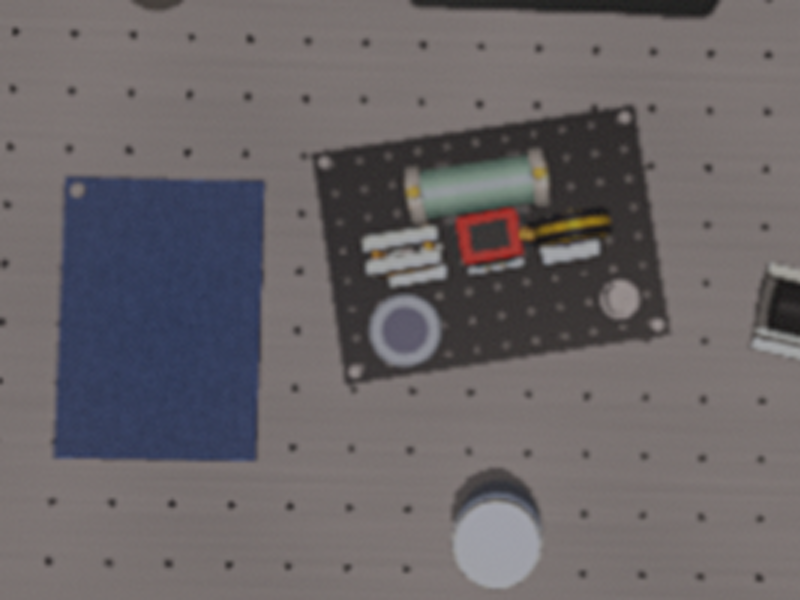

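The top view shows the row on the board from left to right: mirror (405,260), detector (490,237), polariser (568,225). The gas cell lies behind at (478,185), with the petri dish front-left (405,330) and the pedestal front-right (620,300). The mat corners are at (66,178), (265,181), (257,460) and (54,458). The bench is to the right in the full image.

```bash
cat > h.py <<'E'
from bench import robot
import cv2,numpy as np
from scipy.optimize import least_squares
np.set_printoptions(precision=4,suppress=True)
def proj(c,P):
    p=robot.camera_params(c); return cv2.projectPoints(np.float64(P),p["rvec"],p["tvec"],p["camera_matrix"],p["distortion"])[0][:,0]
def to(pose,L):
    x,y,a=pose; L=np.float64(L); R=np.array([[np.cos(a),-np.sin(a)],[np.sin(a),np.cos(a)]])
    return np.c_[L[:,:2]@R.T+[x,y],L[:,2]]
def fit(c,L,px,g):
    s=least_squares(lambda q:(proj(c,to(q,L))-px).ravel(),g); return s.x,np.abs(s.fun).max()
E
python3 - <<'E'
from h import *
f=lambda p:np.array(p)/3+[80,100]-[1/3,1/3]
rect=lambda a,b,z:[[a,b,z],[a,-b,z],[-a,-b,z],[-a,b,z]]
print("board",fit("top",rect(.1,.14,.012),f([(313,155),(633,107),(670,330),(348,382)]),[.5,0,0]))
print("mat",fit("top",rect(.12,.085,.004),f([(66,178),(265,181),(257,460),(54,458)]),[.5,.2,0]))
g=lambda p:np.array(p)*.64
print("bench",fit("top",rect(.0375,.135,.01),g([(527,295),(700,333),(680,371),(518,338)]),[.45,-.3,0]))
a=cv2.imread("pics/top0.png")
cv2.imwrite("pics/b.png",cv2.resize(a[170:250,320:460],None,fx=5,fy=5,interpolation=cv2.INTER_CUBIC))
E
```

```text
board (array([0.5796, 0.0358, 0.1848]), np.float64(1.432978939278371))
mat (array([0.5079, 0.3147, 0.0106]), np.float64(0.7005652742037682))
bench (array([ 0.5051, -0.335 , -0.1916]), np.float64(5.12069424185438))
```

View pics/b.png

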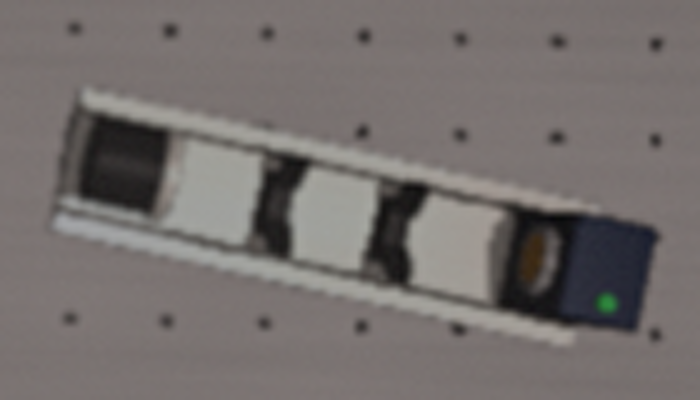

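The bench's beam tube is at the left end: rail corners (82,92) and (52,225), yokes at (278,205) and (393,235), and the navy head on the right. Next I move to a wrist view above the breadboard.

Emit:
servo_tool([
  [-0.2,-0.15,-0.5,0,0,0.07,60],
  [-0.5,-0.35,-0.5,0,0,0.15,60],
  [-0.8,-0.6,-0.5,0,0,0.23,60],
  [-1,-0.7,-0.5,0,0,0.3,60],
  [-1,-0.7,-0.5,0,0,0.38,60],
  [-1,-0.7,-0.5,0,0,0.46,60],
  [-1,-0.7,-0.5,0,0,0.54,60],
  [-1,-0.7,-0.5,0,0,0.62,60],
  [-1,-0.7,-0.5,0,0,0.685,60],
  [-1,-0.7,-0.5,0,0,0.685,60],
])

```text
time: 1.83
tool_pos: [0.2417, 0.4266, 0.251]
ee_rot: [3.141, -0.0, 1.754]
wrist_force: [-0.5, -0.0, -0.5]
width: 0.0599
finger_force: 0.0
```

Emit:
servo_tool([
  [-0.3,0.15,-0.1,0,0,0,60],
  [-0.65,0.3,-0.1,0,0,0,60],
  [-1,0.45,-0.1,0,0,0,60],
])

```text
time: 2.08
tool_pos: [0.3046, 0.3362, 0.2614]
ee_rot: [3.14, -0.001, 1.762]
wrist_force: [1.1, -0.1, 0.3]
width: 0.06
finger_force: 0.0
```

Emit:
servo_tool([
  [-0.35,0.15,-0.1,0,0,0,60],
  [-0.7,0.3,-0.1,0,0,0,60],
  [-1,0.45,-0.1,0,0,0,60],
])

```text
time: 2.33
tool_pos: [0.3678, 0.2449, 0.2719]
ee_rot: [3.139, -0.0, 1.759]
wrist_force: [0.2, 1.3, -0.1]
width: 0.0599
finger_force: 0.0
```

Emit:
servo_tool([
  [-0.35,0.15,-0.1,0,0,0,60],
  [-0.7,0.3,-0.1,0,0,0,60],
  [-1,0.45,-0.1,0,0,0,60],
])

```text
time: 2.58
tool_pos: [0.4305, 0.1546, 0.2819]
ee_rot: [3.139, 0.0, 1.758]
wrist_force: [0.8, 0.3, -0.4]
width: 0.0602
finger_force: 0.0
```

Emit:
servo_tool([
  [-0.35,0.2,-0.1,0,0,0,60],
  [-0.7,0.45,-0.1,0,0,0,60],
  [-1,0.67,-0.1,0,0,0,60],
  [-1,0.67,-0.1,0,0,0,60],
  [-1,0.67,-0.1,0,0,0,60],
  [-1,0.67,-0.1,0,0,0,60],
])

```text
time: 3.08
tool_pos: [0.5133, 0.071, 0.2907]
ee_rot: [-3.141, -0.001, 1.757]
wrist_force: [0.2, 0.7, -0.5]
width: 0.0598
finger_force: 0.0
```

```bash
cat >> h.py <<'E'
from scipy.spatial.transform import Rotation as Ro
def wext(o):
    "camera->world 4x4"
    T=np.eye(4);T[:3,:3]=Ro.from_euler("xyz",o["ee_rot"]).as_matrix();T[:3,3]=o["tool_pos"]
    return T@robot.camera_params("wrist")["tool_from_camera"]
def wray(T,px,z):
    p=robot.camera_params("wrist");u=cv2.undistortPoints(np.float64(px).reshape(-1,1,2),p["camera_matrix"],p["distortion"])[:,0]
    d=np.c_[u,np.ones(len(u))]@T[:3,:3].T; return T[:3,3]+d*((z-T[2,3])/d[:,2])[:,None]
def wproj(T,P):
    p=robot.camera_params("wrist");M=np.linalg.inv(T)
    return cv2.projectPoints(np.float64(P),cv2.Rodrigues(M[:3,:3])[0],M[:3,3],p["camera_matrix"],p["distortion"])[0][:,0]
E
python3 - <<'E'
from h import *
o=robot.get_obs();print(o["time"],o["tool_pos"],o["ee_rot"],o["joint_positions"]);T=wext(o)
im=robot.snapshot("wrist");cv2.imwrite("pics/w1.png",im[:,:,::-1]);np.save("T1",T)
for t in ["polariser","mirror","detector","gas_cell"]:
    print(t,[(np.round(d["extent"]),round(d["conf"],2)) for d in robot.find_in(t,"wrist")[:2]])
# overlay predictions of board pose
B=(.5796,.0358,.1848)
for n,L in dict(board=[[.1,.14,.012],[.1,-.14,.012],[-.1,-.14,.012],[-.1,.14,.012]],heads=[[-.002,.064,.14],[-.002,0,.14],[-.002,-.064,.14]],cell=[[.045,0,.074]]).items(): print(n,wproj(T,to(B,L)).round(0).tolist())
cv2.imwrite("pics/w1b.png",cv2.resize(im[:,:,::-1],(800,600),interpolation=cv2.INTER_CUBIC))
E
```

```text
3.0833 [0.5133 0.071  0.2907] [-3.1408 -0.0008  1.7572] [ 0.0275  0.0167  1.268   0.0007  1.8577 -0.1588]
polariser [(array([285., 242.,  28.,  51.]), 0.98)]
mirror [(array([291., 169.,  36.,  43.]), 0.87)]
detector [(array([292., 210.,  32.,  49.]), 0.69)]
gas_cell [(array([320., 199.,  32.,  71.]), 0.88)]
board [[349.0, 115.0], [337.0, 267.0], [233.0, 267.0], [230.0, 115.0]]
heads [[299.0, 171.0], [297.0, 219.0], [295.0, 263.0]]
cell [[320.0, 205.0]]
```

View pics/w1b.png

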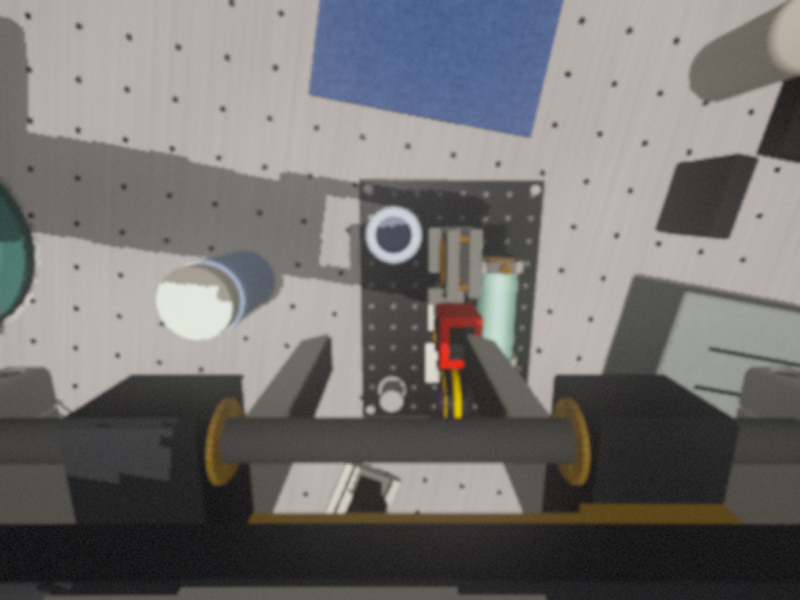

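The wrist view matches the prediction: board corners at (543,182), (360,182) and (365,415), mirror head about (463,262), detector about (460,345). I'm picking the mirror across its thin direction.

Emit:
servo_tool([
  [0.09,0.3,0.3,0,0,0,60],
  [0.17,0.55,0.6,0,0,0,60],
  [0.17,0.55,0.8,0,0,0,60],
  [0.17,0.55,0.8,0,0,0,60],
])

```text
time: 3.67
tool_pos: [0.5619, 0.0986, 0.2042]
ee_rot: [-3.13, -0.001, 1.758]
wrist_force: [-0.8, -1.0, -1.3]
width: 0.0596
finger_force: 0.0
```

Emit:
servo_tool([
  [0,0,0.25,0,0,0,60],
  [0,0,0.5,0,0,0,60],
  [0,0,0.75,0,0,0,60],
  [0,0,0.97,0,0,0,60],
  [0,0,0.97,0,0,0,60],
  [0,0,0.97,0,0,0,40],
  [0,0,0.97,0,0,0,20],
  [0,0,0.97,0,0,0,10],
  [0,0,0.97,0,0,0,10],
  [0,0,0.97,0,0,0,10],
  [0,0,0.97,0,0,0,10],
  [0,0,0.97,0,0,0,10],
])

```text
time: 4.67
tool_pos: [0.5651, 0.0975, 0.1154]
ee_rot: [3.14, 0.0, 1.756]
wrist_force: [-1.6, -1.1, 6.5]
width: 0.0276
finger_force: 29.9
```

Emit:
servo_tool([
  [0,0,-0.1,0,0,0,10],
  [0,0,-0.3,0,0,0,10],
  [0,0,-0.5,0,0,0,10],
  [0.1,0,-0.6,0,0,0,10],
  [0.3,0.05,-0.6,0,0,0,10],
  [0.5,0.1,-0.6,0,0,0,10],
  [0.7,0.2,-0.6,0,0,0,10],
])

```text
time: 5.25
tool_pos: [0.5706, 0.1712, 0.1736]
ee_rot: [-3.14, -0.001, 1.755]
wrist_force: [0.2, 0.6, -3.3]
width: 0.0279
finger_force: 29.9
```

Emit:
servo_tool([
  [0.2,0.05,0,0,0,0,10],
  [0.4,0.1,0,0,0,0,10],
  [0.6,0.15,0,0,0,0,10],
  [0.7,0.2,0,0,0,0,10],
])

```text
time: 5.58
tool_pos: [0.5771, 0.2455, 0.1727]
ee_rot: [-3.139, -0.002, 1.758]
wrist_force: [0.4, -0.7, -2.0]
width: 0.0281
finger_force: 29.9
```

Emit:
servo_tool([
  [0.2,0.05,0,0,0,0,10],
  [0.4,0.1,0,0,0,0,10],
  [0.55,0.15,0.05,0,0,0,10],
  [0.65,0.2,0.15,0,0,0,10],
  [0.7,0.2,0.3,0,0,0,10],
  [0.7,0.2,0.45,0,0,0,10],
  [0.7,0.2,0.57,0,0,0,10],
  [0.7,0.2,0.63,0,0,0,10],
  [0.7,0.2,0.66,0,0,0,10],
  [0.7,0.2,0.67,0,0,0,10],
  [0.7,0.2,0.67,0,0,0,10],
  [0.7,0.2,0.67,0,0,0,10],
])

```text
time: 6.58
tool_pos: [0.5855, 0.3147, 0.1074]
ee_rot: [3.14, -0.0, 1.755]
wrist_force: [-0.6, -0.2, -1.0]
width: 0.0277
finger_force: 29.9
```

Emit:
servo_tool([
  [0,0,0,0,0,0,30],
  [0,0,0,0,0,0,36],
  [0,0,0,0,0,0,48],
  [0,0,0,0,0,0,60],
  [0,0,0,0,0,0,60],
  [0,0,-0.2,0,0,0,60],
  [0,0,-0.5,0,0,0,60],
  [0,0,-0.8,0,0,0,60],
  [-0.2,0,-1,0,0,0,60],
  [-0.5,-0.1,-1,0,0,0,60],
  [-0.9,-0.2,-1,0,0,0,60],
])

```text
time: 7.5
tool_pos: [0.5827, 0.2243, 0.2095]
ee_rot: [3.136, -0.001, 1.76]
wrist_force: [0.9, -0.8, -0.8]
width: 0.0603
finger_force: 0.0
```

Emit:
servo_tool([
  [-0.35,-0.1,0,0,0,0,60],
  [-0.7,-0.15,0,0,0,0,60],
  [-0.95,-0.2,0,0,0,0,60],
])

```text
time: 7.75
tool_pos: [0.5797, 0.123, 0.2074]
ee_rot: [3.141, 0.001, 1.754]
wrist_force: [0.7, 0.0, -0.7]
width: 0.0601
finger_force: 0.0
```

Emit:
servo_tool([
  [-0.35,-0.1,0,0,0,0,60],
  [-0.7,-0.15,0,0,0,0,60],
  [-0.89,-0.2,0,0,0,0,60],
  [-0.89,-0.2,0,0,0,0,60],
  [-0.89,-0.2,0,0,0,0,60],
])

```text
time: 8.17
tool_pos: [0.5765, 0.0338, 0.2071]
ee_rot: [3.141, -0.001, 1.754]
wrist_force: [0.4, 1.1, 0.2]
width: 0.0602
finger_force: 0.0
```

Run:
```python
from h import *
o=robot.get_obs();print(o["time"],o["tool_pos"],o["ee_rot"]);T=wext(o)
im=robot.snapshot("wrist");robot.snapshot("top")
for t in ["detector","polariser","gas_cell"]:
    print(t,[(np.round(d["extent"]),round(d["conf"],2)) for d in robot.find_in(t,"wrist")[:2]])
cv2.imwrite("pics/w2.png",cv2.resize(im[:,:,::-1],(800,600),interpolation=cv2.INTER_CUBIC))
print(robot.find_in("mirror","top")[:2])
```

```text
8.1667 [0.5765 0.0338 0.2071] [ 3.1408 -0.0006  1.7536]
detector [(array([254., 192.,  35.,  60.]), 0.74)]
polariser [(array([254., 246.,  28.,  48.]), 0.82)]
gas_cell [(array([293., 182.,  39.,  97.]), 0.69), (array([255., 192.,  35.,  57.]), 0.41)]
[{'extent': [127.6, 175.2, 38.7, 22.7], 'conf': 0.95}]
```

View pics/w2.png

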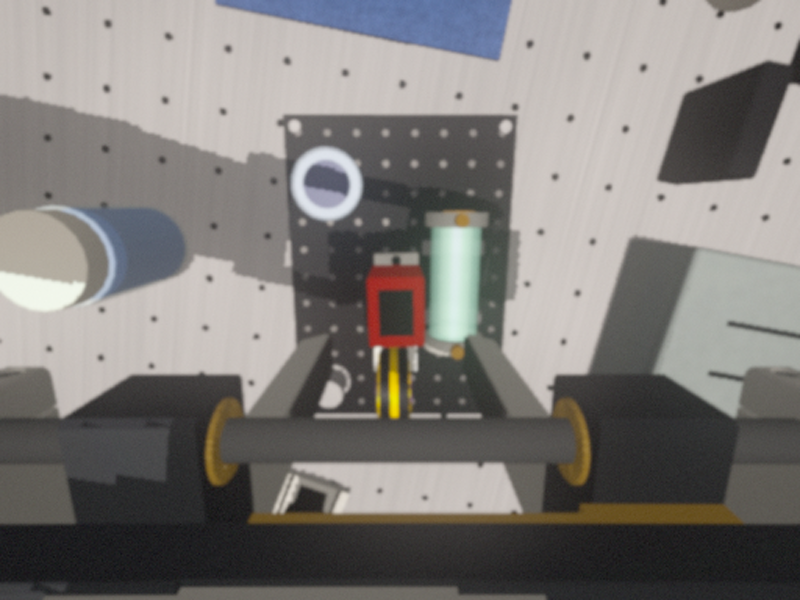

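The detector is centred between the fingers at (395,313), with the polariser at (395,390) behind it. I'm descending to pick the detector.

Emit:
servo_tool([
  [0,0,0.25,0,0,0,60],
  [0,0,0.5,0,0,0,60],
  [0,0,0.75,0,0,0,60],
  [0,0,0.93,0,0,0,60],
  [0,0,0.93,0,0,0,60],
  [0,0,0.93,0,0,0,45],
  [0,0,0.93,0,0,0,30],
  [0,0,0.93,0,0,0,10],
  [0,0,0.93,0,0,0,10],
  [0,0,0.93,0,0,0,10],
  [0,0,0.93,0,0,0,10],
])

```text
time: 9.38
tool_pos: [0.5773, 0.0346, 0.1159]
ee_rot: [3.139, 0.0, 1.756]
wrist_force: [-1.3, -0.5, 4.6]
width: 0.0358
finger_force: 29.9
```

Emit:
servo_tool([
  [0,0,-0.1,0,0,0,10],
  [0,0,-0.3,0,0,0,10],
  [0,0,-0.5,0,0,0,10],
  [0.1,0,-0.6,0,0,0,10],
  [0.3,0,-0.6,0,0,0,10],
  [0.5,0,-0.6,0,0,0,10],
  [0.75,-0.05,-0.6,0,0,0,10],
  [1,-0.05,-0.6,0,0,0,10],
])

```text
time: 10.05
tool_pos: [0.5518, 0.1332, 0.1734]
ee_rot: [-3.14, -0.001, 1.755]
wrist_force: [-0.6, -0.4, -2.4]
width: 0.0356
finger_force: 29.8
```

Emit:
servo_tool([
  [0.25,0,0,0,0,0,10],
  [0.5,-0.05,0,0,0,0,10],
  [0.75,-0.05,0,0,0,0,10],
  [0.95,-0.07,0,0,0,0,10],
])

```text
time: 10.38
tool_pos: [0.5275, 0.2265, 0.1732]
ee_rot: [-3.14, -0.001, 1.757]
wrist_force: [-0.1, 0.4, -3.2]
width: 0.036
finger_force: 29.8
```

Emit:
servo_tool([
  [0.25,0,0,0,0,0,10],
  [0.5,-0.05,0,0,0,0,10],
  [0.75,-0.07,0.05,0,0,0,10],
  [0.9,-0.07,0.15,0,0,0,10],
  [0.94,-0.07,0.3,0,0,0,10],
  [0.94,-0.07,0.45,0,0,0,10],
  [0.94,-0.07,0.57,0,0,0,10],
  [0.94,-0.07,0.63,0,0,0,10],
  [0.94,-0.07,0.66,0,0,0,10],
  [0.94,-0.07,0.67,0,0,0,10],
  [0.94,-0.07,0.67,0,0,0,10],
  [0.94,-0.07,0.67,0,0,0,10],
])

```text
time: 11.38
tool_pos: [0.504, 0.3149, 0.1079]
ee_rot: [-3.14, -0.0, 1.755]
wrist_force: [-3.7, -0.9, 4.7]
width: 0.0356
finger_force: 30.0
```

Emit:
servo_tool([
  [0,0,0,0,0,0,38],
  [0,0,0,0,0,0,44],
  [0,0,0,0,0,0,52],
  [0,0,0,0,0,0,60],
  [0,0,0,0,0,0,60],
  [0,0,-0.2,0,0,0,60],
  [0,0,-0.5,0,0,0,60],
  [0,0,-0.8,0,0,0,60],
  [-0.2,0,-1,0,0,0,60],
  [-0.5,0,-1,0,0,0,60],
  [-0.9,0,-1,0,0,0,60],
])

```text
time: 12.3
tool_pos: [0.5222, 0.228, 0.2094]
ee_rot: [3.136, -0.001, 1.76]
wrist_force: [0.4, -0.4, -0.5]
width: 0.0601
finger_force: 0.0
```

Emit:
servo_tool([
  [-0.35,0.05,0,0,0,0,60],
  [-0.7,0.05,0,0,0,0,60],
  [-1,0.09,0,0,0,0,60],
])

```text
time: 12.55
tool_pos: [0.5486, 0.1279, 0.2072]
ee_rot: [3.141, 0.001, 1.755]
wrist_force: [0.3, 0.3, -0.7]
width: 0.0599
finger_force: 0.0
```

Emit:
servo_tool([
  [-0.35,0.05,0,0,0,0,60],
  [-0.7,0.05,0,0,0,0,60],
  [-1,0.1,0,0,0,0,60],
])

```text
time: 12.8
tool_pos: [0.5768, 0.0312, 0.207]
ee_rot: [3.141, 0.001, 1.755]
wrist_force: [1.0, 0.4, -1.1]
width: 0.0598
finger_force: 0.0
```

Emit:
servo_tool([
  [-0.35,0,0,0,0,0,60],
  [-0.63,0,0,0,0,0,60],
  [-0.63,0,0,0,0,0,60],
  [-0.63,0,0.25,0,0,0,60],
  [-0.63,0,0.5,0,0,0,60],
  [-0.63,0,0.75,0,0,0,60],
  [-0.63,0,0.93,0,0,0,60],
  [-0.63,0,0.93,0,0,0,60],
  [-0.63,0,0.93,0,0,0,60],
])

```text
time: 13.55
tool_pos: [0.5875, -0.0277, 0.1128]
ee_rot: [-3.139, -0.001, 1.756]
wrist_force: [-0.3, 0.2, 0.5]
width: 0.06
finger_force: 0.0
```

Emit:
servo_tool([
  [0,0,0,0,0,0,45],
  [0,0,0,0,0,0,30],
  [0,0,0,0,0,0,15],
  [0,0,0,0,0,0,10],
  [0,0,0,0,0,0,10],
  [0,0,0,0,0,0,10],
  [0,0,0,0,0,0,10],
  [0,0,0,0,0,0,10],
])

```text
time: 14.22
tool_pos: [0.5882, -0.0284, 0.1141]
ee_rot: [3.142, 0.0, 1.756]
wrist_force: [-0.5, -0.6, 1.4]
width: 0.0198
finger_force: 29.9
```

Emit:
servo_tool([
  [0,0,-0.1,0,0,0,10],
  [0,0,-0.3,0,0,0,10],
  [0,0,-0.5,0,0,0,10],
  [0.1,0,-0.6,0,0,0,10],
  [0.3,0,-0.6,0,0,0,10],
  [0.5,0,-0.6,0,0,0,10],
  [0.75,0,-0.6,0,0,0,10],
  [1,0,-0.6,0,0,0,10],
])

```text
time: 14.88
tool_pos: [0.569, 0.0714, 0.1734]
ee_rot: [-3.141, -0.001, 1.755]
wrist_force: [0.6, -0.2, -2.9]
width: 0.02
finger_force: 29.9
```

Emit:
servo_tool([
  [0.2,-0.15,0,0,0,0,10],
  [0.4,-0.35,0,0,0,0,10],
  [0.6,-0.55,0,0,0,0,10],
  [0.8,-0.75,0,0,0,0,10],
  [1,-0.97,0,0,0,0,10],
])

```text
time: 15.3
tool_pos: [0.4543, 0.1517, 0.1733]
ee_rot: [-3.141, -0.001, 1.756]
wrist_force: [0.6, 1.2, -3.2]
width: 0.0202
finger_force: 30.0
```

Emit:
servo_tool([
  [0.2,0,0,0,0,0,10],
  [0.4,0,0,0,0,0,10],
  [0.6,0,0,0,0,0,10],
  [0.8,0,0,0,0,0,10],
  [1,0,0,0,0,0,10],
])

```text
time: 15.72
tool_pos: [0.4365, 0.2501, 0.1736]
ee_rot: [-3.141, -0.0, 1.756]
wrist_force: [-0.2, 0.7, -3.0]
width: 0.02
finger_force: 30.0
```

Emit:
servo_tool([
  [0.25,0,0,0,0,0,10],
  [0.5,0,0.05,0,0,0,10],
  [0.64,0,0.15,0,0,0,10],
  [0.67,0,0.3,0,0,0,10],
  [0.67,0,0.45,0,0,0,10],
  [0.67,0,0.57,0,0,0,10],
  [0.67,0,0.63,0,0,0,10],
  [0.67,0,0.66,0,0,0,10],
  [0.67,0,0.67,0,0,0,10],
  [0.67,0,0.67,0,0,0,10],
  [0.67,0,0.67,0,0,0,10],
])

```text
time: 16.63
tool_pos: [0.426, 0.3147, 0.1079]
ee_rot: [3.14, -0.001, 1.755]
wrist_force: [-0.5, -0.7, -2.8]
width: 0.0199
finger_force: 30.0
```

Emit:
servo_tool([
  [0,0,0.01,0,0,0,10],
  [0,0,0.01,0,0,0,10],
  [0,0,0.01,0,0,0,22],
  [0,0,0.01,0,0,0,30],
  [0,0,0.01,0,0,0,45],
  [0,0,0.01,0,0,0,60],
  [0,0,0.01,0,0,0,60],
  [0,0,-0.2,0,0,0,60],
  [0,0,-0.5,0,0,0,60],
  [0,0,-0.8,0,0,0,60],
  [-0.2,0,-0.99,0,0,0,60],
  [-0.5,0,-0.99,0,0,0,60],
])

```text
time: 17.63
tool_pos: [0.4365, 0.2677, 0.2118]
ee_rot: [3.131, -0.004, 1.76]
wrist_force: [-0.1, -0.4, -0.5]
width: 0.0599
finger_force: 0.0
```

Emit:
servo_tool([
  [-0.3,0.15,0,0,0,0,60],
  [-0.6,0.35,0,0,0,0,60],
  [-0.9,0.55,0,0,0,0,60],
])

```text
time: 17.88
tool_pos: [0.5059, 0.1861, 0.2068]
ee_rot: [3.14, -0.0, 1.757]
wrist_force: [-0.0, 0.6, -0.3]
width: 0.0604
finger_force: 0.0
```

Emit:
servo_tool([
  [-0.3,0.2,0,0,0,0,60],
  [-0.6,0.4,0,0,0,0,60],
  [-0.9,0.6,0,0,0,0,60],
])

```text
time: 18.13
tool_pos: [0.5817, 0.1082, 0.2061]
ee_rot: [3.141, -0.0, 1.756]
wrist_force: [-0.4, 0.5, 0.4]
width: 0.0601
finger_force: 0.0
```

Emit:
servo_tool([
  [-0.3,0.15,0,0,0,0,60],
  [-0.6,0.31,0,0,0,0,60],
  [-0.73,0.31,0,0,0,0,60],
  [-0.73,0.31,0,0,0,0,60],
  [-0.73,0.31,0,0,0,0,60],
  [-0.73,0.31,0,0,0,0,60],
])

```text
time: 18.63
tool_pos: [0.6239, 0.0449, 0.2062]
ee_rot: [3.141, -0.001, 1.757]
wrist_force: [-0.3, 0.4, -0.1]
width: 0.0602
finger_force: 0.0
```

Run:
```python
from h import *
o=robot.get_obs();print(o["time"],o["tool_pos"],o["ee_rot"]);T=wext(o)
im=robot.snapshot("wrist");s=robot.snapshot("scene")
for t in ["gas_cell"]:
    print(t,[(np.round(d["extent"]),round(d["conf"],2)) for d in robot.find_in(t,"wrist")[:2]])
for z in (.054,.074): print(wproj(T,to((o["tool_pos"][0],o["tool_pos"][1],.1848),[[0,0,z],[0,.056,z],[0,-.056,z],[.02,.03,z],[-.02,.03,z]])).round(1).tolist())
v=np.hstack([cv2.resize(im[80:300,130:400],None,fx=1.6,fy=1.6),cv2.resize(s[100:260,170:370],(360,288))[:,:].copy() if 0 else np.pad(cv2.resize(s[100:260,170:370],(366,293)),((0,59),(0,0),(0,0)))])
cv2.imwrite("pics/w3.png",v[:,:,::-1])
```

```text
18.6333 [0.6239 0.0449 0.2062] [ 3.1414 -0.0009  1.757 ]
gas_cell [(array([256., 185.,  39., 100.]), 0.62)]
[[254.4, 184.1], [254.4, 139.9], [254.3, 225.0], [270.1, 160.8], [238.6, 160.8]]
[[254.4, 187.2], [254.4, 140.4], [254.3, 230.4], [271.1, 162.6], [237.6, 162.6]]
```

View pics/w3.png

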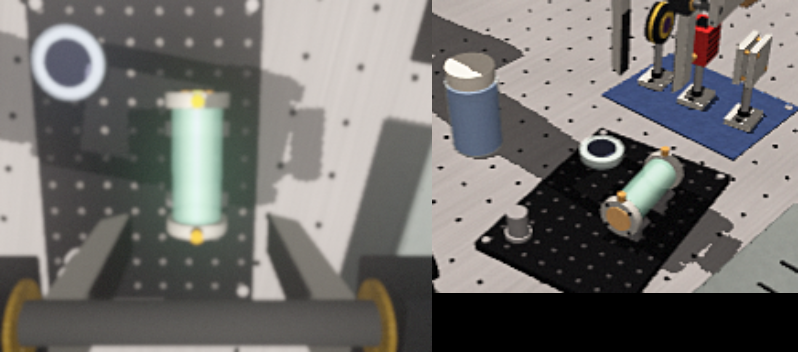

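The cell is centred between the fingers (197,165 in the left crop), and all three optics stand on the mat in the scene crop. I'm descending onto the glass.

Emit:
servo_tool([
  [0,-0.01,0.25,0,0,0,60],
  [0,-0.01,0.5,0,0,0,60],
  [0,-0.01,0.75,0,0,0,60],
  [0,-0.01,1,0,0,0,60],
])

```text
time: 19.12
tool_pos: [0.6233, 0.0447, 0.1056]
ee_rot: [3.14, 0.0, 1.758]
wrist_force: [0.6, 1.5, 0.1]
width: 0.0602
finger_force: 0.0
```

Emit:
servo_tool([
  [0,0,0.2,0,0,0,60],
  [0,0,0.4,0,0,0,60],
  [0,0,0.52,0,0,0,60],
  [0,0,0.52,0,0,0,60],
  [0,0,0.52,0,0,0,50],
  [0,0,0.52,0,0,0,42],
  [0,0,0.52,0,0,0,36],
  [0,0,0.52,0,0,0,30],
  [0,0,0.52,0,0,0,20],
  [0,0,0.52,0,0,0,20],
  [0,0,0.52,0,0,0,20],
  [0,0,0.52,0,0,0,20],
])

```text
time: 20.12
tool_pos: [0.6225, 0.0431, 0.0557]
ee_rot: [-3.14, 0.0, 1.756]
wrist_force: [-4.4, -0.3, 4.8]
width: 0.036
finger_force: 29.2
```

Emit:
servo_tool([
  [0,0,0,0,0,0,20],
  [0,0,0,0,0,0,20],
  [0,0,-0.03,0,0,0,20],
  [0,0,-0.06,0,0,0,20],
  [0,0,-0.1,0,0,0,20],
  [0,0,-0.1,0,0,0,20],
  [0,0,-0.1,0,0,0,20],
])

```text
time: 20.7
tool_pos: [0.6241, 0.0434, 0.0644]
ee_rot: [3.14, 0.0, 1.756]
wrist_force: [-0.1, 0.2, -2.0]
width: 0.0361
finger_force: 28.1
```

Run:
```python
from h import *
o=robot.get_obs();print(o["time"],o["tool_pos"],o["ee_rot"],o["width"],o["finger_force"],o["wrist_force"],o["wrist_torque"])
im=robot.snapshot("wrist");s=robot.snapshot("scene")
v=np.hstack([cv2.resize(im[80:300,130:400],None,fx=1.6,fy=1.6),cv2.resize(s[160:270,220:335],(366,352),interpolation=cv2.INTER_CUBIC)])
cv2.imwrite("pics/w4.png",v[:,:,::-1])
```

```text
20.7 [0.6241 0.0434 0.0644] [3.1403 0.0001 1.7558] 0.03612425013673884 28.063388764858246 [-0.0617  0.1549 -1.9669] [-0.1039  0.0372 -0.0006]
```

View pics/w4.png

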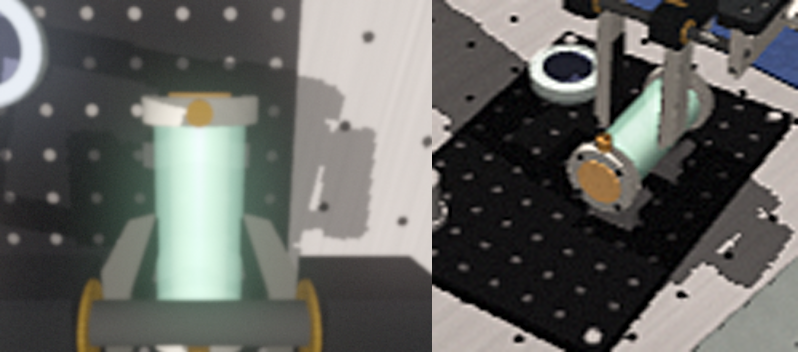

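The cell is held across the glass and lifted clear of its yokes. Next I get the bench pose from the first top and scene pictures.

Run:
```python
from h import *
f=lambda p:np.float64(p)/5+[320,170]-.4
p=robot.camera_params("top");print("cam",(-cv2.Rodrigues(p["rvec"])[0].T@p["tvec"]))
un=lambda P,z:None
def ray(px,z):
    u=cv2.undistortPoints(np.float64(px).reshape(-1,1,2),p["camera_matrix"],p["distortion"])[:,0];R=cv2.Rodrigues(p["rvec"])[0]
    C=-R.T@p["tvec"];d=np.c_[u,np.ones(len(u))]@R;return C+d*((z-C[2])/d[:,2])[:,None]
e=ray(f([(82,92),(600,210),(52,225),(573,345)]),.01);print(e)
# edges: back line e0->e1, front line e2->e3
for a,b in((0,1),(2,3)):
    d=e[b]-e[a];print("bench yaw-ish",np.arctan2(d[0],-d[1]))
yaw=np.mean([np.arctan2(e[1][0]-e[0][0],-(e[1][1]-e[0][1])),np.arctan2(e[3][0]-e[2][0],-(e[3][1]-e[2][1]))])
# dir from left end to right end
d=(e[1]-e[0]+e[3]-e[2])[:2];d/=np.linalg.norm(d);n=np.array([-d[1],d[0]])
print("width",(e[0]-e[2])[:2]@n)
mid=(e[0]+e[2])[:2]/2; print("dir",d,"centre from left end",mid+.135*d)
print("yoke mid z.045",ray(f([(335,220)]),.045)," z.035",ray(f([(335,220)]),.035))
print("tube top/ head top", ray(f([(125,162)]),.07),ray(f([(605,272)]),.088))
c=mid+.135*d
a=cv2.imread("pics/scene0.png");cv2.imwrite("pics/s.png",cv2.resize(a[225:345,5:195],None,fx=4,fy=4,interpolation=cv2.INTER_CUBIC))
a=np.arctan2(d[1],d[0])-np.pi/2
L=[[.0375,.135,.01],[-.0375,.135,.01],[.0375,-.135,.01],[-.0375,-.135,.01],[.0,.132,.088],[0,.092,.088],[0,-.133,.082],[0,-.093,.082],[0,.036,.04],[0,.024,.04],[0,-.036,.04],[0,-.024,.04]]
print("yaw",a);print(((proj("scene",to((*c,a),L))-[5,225])*4).round().tolist())
```

```text
cam [0.5075 0.0086 1.1   ]
[[ 0.5675 -0.2018  0.01  ]
 [ 0.5147 -0.4664  0.01  ]
 [ 0.499  -0.1877  0.01  ]
 [ 0.4458 -0.4529  0.01  ]]
bench yaw-ish -0.19702102037647595
bench yaw-ish -0.19787840782396685
width 0.06994611656904282
dir [-0.1962 -0.9806] centre from left end [ 0.5067 -0.3271]
yoke mid z.045 [[ 0.5057 -0.3211  0.045 ]]  z.035 [[ 0.5057 -0.3242  0.035 ]]
tube top/ head top [[ 0.5308 -0.2116  0.07  ]] [[ 0.485  -0.4348  0.088 ]]
yaw -3.339042947262357
[[77.0, 344.0], [118.0, 468.0], [636.0, 88.0], [703.0, 178.0], [42.0, 285.0], [148.0, 239.0], [647.0, 30.0], [569.0, 65.0], [314.0, 251.0], [341.0, 238.0], [469.0, 179.0], [444.0, 190.0]]
```

View pics/s.png

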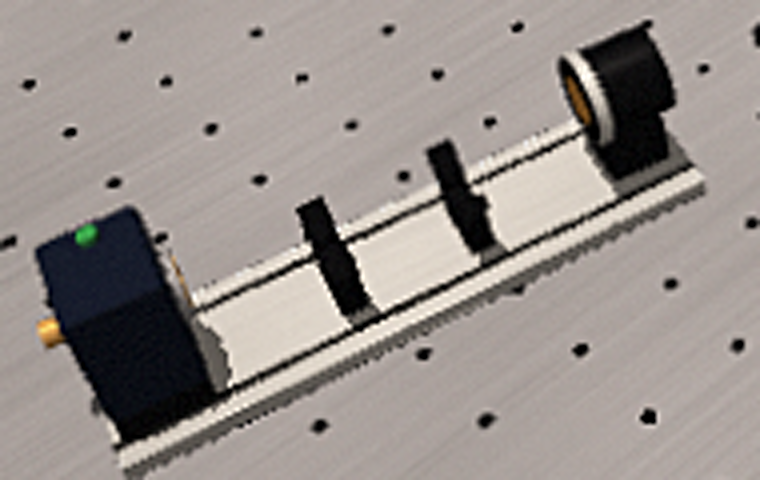

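In the scene crop the bench's yokes are at about (335,255) and (462,200) and the front rail corners at (120,460) and (703,183), matching the fitted pose within about 4 mm. I'm carrying the cell there.

Emit:
servo_tool([
  [0,0,-0.15,0,0,0,20],
  [0,0,-0.35,0,0,0,20],
  [0,0,-0.55,0,0,0,20],
  [0,0,-0.75,0,0,0,20],
  [-0.1,0,-0.95,0,0,0,20],
  [-0.3,0,-1,0,0,0,20],
  [-0.55,0,-1,0,0,0,20],
  [-0.8,0,-1,0,0,0,20],
])

```text
time: 21.47
tool_pos: [0.6389, -0.0356, 0.1649]
ee_rot: [3.14, 0.001, 1.757]
wrist_force: [-0.0, -0.8, -2.7]
width: 0.0357
finger_force: 28.1
```

Emit:
servo_tool([
  [-0.2,-0.1,0,0,0,0,20],
  [-0.4,-0.25,0,0,0,0,20],
  [-0.65,-0.4,0,0,0,0,20],
  [-0.9,-0.6,0,0,0,0,20],
])

```text
time: 21.8
tool_pos: [0.5958, -0.1355, 0.1632]
ee_rot: [-3.142, -0.0, 1.757]
wrist_force: [0.8, -0.3, -2.2]
width: 0.0357
finger_force: 28.1
```

Emit:
servo_tool([
  [-0.25,-0.15,0,0,0,0,20],
  [-0.45,-0.3,0,0,0,0,20],
  [-0.7,-0.45,0,0,0,0,20],
  [-0.9,-0.6,0,0,0,0,20],
])

```text
time: 22.13
tool_pos: [0.5527, -0.2359, 0.1634]
ee_rot: [-3.141, 0.0, 1.755]
wrist_force: [-1.3, -0.2, -1.9]
width: 0.0361
finger_force: 28.1
```

Emit:
servo_tool([
  [-0.2,-0.15,0,0,0,0.04,20],
  [-0.4,-0.3,0,0,0,0.08,20],
  [-0.6,-0.45,0,0,0,0.12,20],
  [-0.75,-0.6,0,0,0,0.16,20],
  [-0.79,-0.63,0,0,0,0.2,20],
  [-0.79,-0.63,0,0,0,0.243,20],
  [-0.79,-0.63,0,0,0,0.243,20],
  [-0.79,-0.63,0,0,0,0.243,20],
  [-0.79,-0.63,0,0,0,0.243,20],
])

```text
time: 22.88
tool_pos: [0.5062, -0.3231, 0.1636]
ee_rot: [-3.141, -0.0, 1.376]
wrist_force: [-0.1, 0.6, -2.2]
width: 0.036
finger_force: 28.1
```

Run:
```python
from h import *
o=robot.get_obs();print(o["time"],o["tool_pos"],o["ee_rot"],o["width"],o["joint_positions"])
T=wext(o)
B=(.5074,-.3237,-.1975)
L=[[.0375,.135,.01],[-.0375,.135,.01],[0,.03,.04],[0,.133,.082],[0,.093,.082]]
q=((wproj(T,to(B,L))-[100,40])*2).round();print(q.tolist())
im=robot.snapshot("wrist")
v=cv2.resize(im[40:300,100:420],None,fx=2,fy=2,interpolation=cv2.INTER_CUBIC)
cv2.imwrite("pics/w5.png",v[:,:,::-1])
```

```text
22.8833 [ 0.5062 -0.3231  0.1636] [-3.1413 -0.0003  1.376 ] 0.035981933961659295 [-0.6626  0.2095  1.3059  0.0002  1.6265 -0.4678]
[[375.0, 64.0], [248.0, 63.0], [311.0, 247.0], [312.0, 34.0], [312.0, 126.0]]
```

View pics/w5.png

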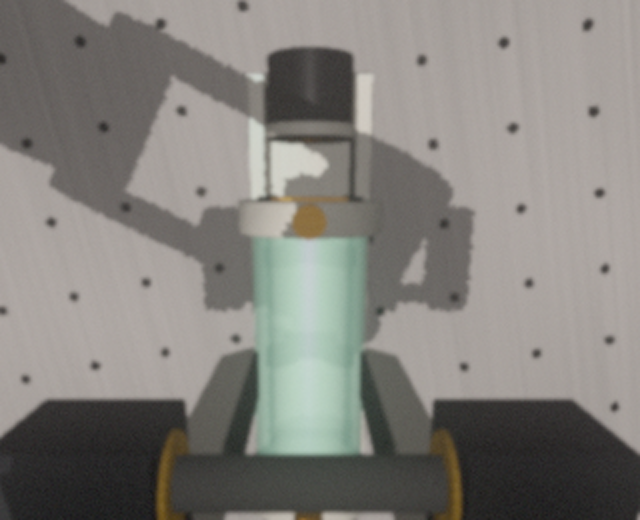

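The rail edges at columns 248 and 373 and the tube at 310 line up with the held cell (309), and the rail end shows the bench about 3 mm further out. I'm nudging and lowering.

Emit:
servo_tool([
  [-0.03,0.01,0.1,0,0,0,20],
  [-0.03,0.01,0.25,0,0,0,20],
  [-0.03,0.01,0.4,0,0,0,20],
  [-0.03,0.01,0.55,0,0,0,20],
  [-0.03,0.01,0.7,0,0,0,20],
  [-0.03,0.01,0.8,0,0,0,20],
  [-0.03,0.01,0.88,0,0,0,20],
  [-0.03,0.01,0.94,0,0,0,20],
  [-0.03,0.01,0.98,0,0,0,20],
  [-0.03,0.01,0.98,0,0,0,20],
])

```text
time: 23.77
tool_pos: [0.5062, -0.3264, 0.0651]
ee_rot: [-3.141, -0.001, 1.374]
wrist_force: [-0.6, -0.9, -1.7]
width: 0.0357
finger_force: 28.1
```

Emit:
servo_tool([
  [0,0,0.02,0,0,0,20],
  [0,0,0.04,0,0,0,20],
  [0,0,0.06,0,0,0,20],
  [0,0,0.08,0,0,0,20],
  [0,0,0.08,0,0,0,20],
  [0,0,0.08,0,0,0,20],
  [0,0,0.08,0,0,0,20],
])

```text
time: 24.35
tool_pos: [0.5068, -0.3271, 0.0605]
ee_rot: [3.14, 0.001, 1.374]
wrist_force: [-3.1, 1.0, 6.0]
width: 0.0362
finger_force: 29.4
```

Emit:
servo_tool([
  [0,0,0.08,0,0,0,37],
  [0,0,0.08,0,0,0,38],
  [0,0,0.08,0,0,0,39],
  [0,0,0.08,0,0,0,41],
  [0,0,0.08,0,0,0,44],
  [0,0,0.08,0,0,0,50],
  [0,0,0.08,0,0,0,58],
  [0,0,0.08,0,0,0,60],
  [0,0,0.08,0,0,0,60],
])

```text
time: 25.1
tool_pos: [0.5065, -0.3265, 0.0494]
ee_rot: [-3.141, -0.0, 1.374]
wrist_force: [-0.4, 0.0, -0.3]
width: 0.0599
finger_force: 0.0
```

Emit:
servo_tool([
  [0,0,-0.1,0,0,0,60],
  [0,0,-0.3,0,0,0,60],
  [0,0,-0.5,0,0,0,60],
  [0,0,-0.75,0,0,0,60],
  [0,0,-1,0,0,0,60],
  [0,0,-1,0,0,0,60],
])

```text
time: 25.6
tool_pos: [0.5092, -0.3286, 0.1573]
ee_rot: [3.131, 0.005, 1.374]
wrist_force: [0.1, -0.1, 0.8]
width: 0.0602
finger_force: 0.0
```

Emit:
servo_tool([
  [0,0,-0.3,0,0,0,60],
  [0,0,-0.6,0,0,0,60],
  [0,0,-0.6,0,0,0,60],
  [0,0,-0.6,0,0,0,60],
  [0,0,-0.6,0,0,0,60],
])

```text
time: 26.02
tool_pos: [0.5062, -0.3264, 0.2087]
ee_rot: [-3.14, -0.001, 1.374]
wrist_force: [-0.0, 0.5, -1.5]
width: 0.0602
finger_force: 0.0
```

Run:
```python
from h import *
o=robot.get_obs();print(o["time"],o["tool_pos"],o["ee_rot"],o["width"])
im=robot.snapshot("wrist");s=robot.snapshot("scene")
v=np.hstack([cv2.resize(im[40:300,140:370],(400,452),interpolation=cv2.INTER_CUBIC),cv2.resize(s[225:345,5:195],(400,252),interpolation=cv2.INTER_CUBIC) if 0 else np.pad(cv2.resize(s[225:345,5:195],(400,252),interpolation=cv2.INTER_CUBIC),((0,200),(0,0),(0,0)))])
cv2.imwrite("pics/w6.png",v[:,:,::-1])
```

```text
26.0167 [ 0.5062 -0.3264  0.2087] [-3.1404 -0.0007  1.3742] 0.06015670407761535
```

View pics/w6.png

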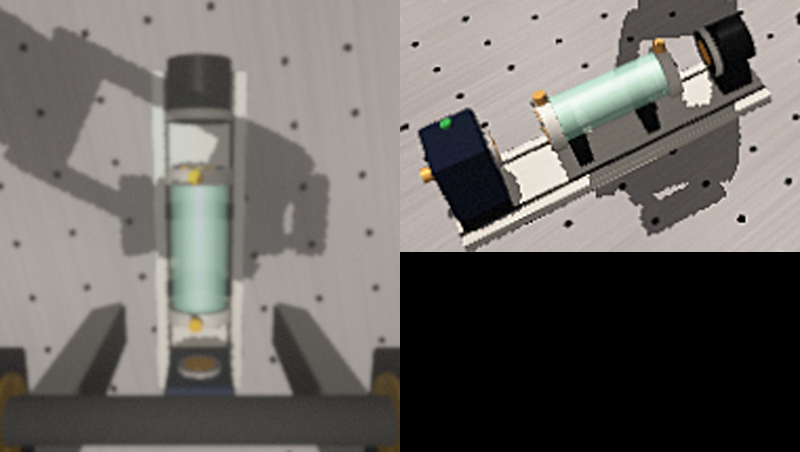

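The cell lies in the bench yokes, centred between the beam tube and the head (axis at column 195 in the left crop, ports at rows 176 and 325). Now I return to the polariser on the mat.

Emit:
servo_tool([
  [0.2,0,0,0,0,-0.05,60],
  [0.4,0,0,0,0,-0.1,60],
  [0.6,0,0,0,0,-0.15,60],
  [0.8,0,0,0,0,-0.2,60],
  [1,0,0,0,0,-0.243,60],
  [1,0,0,0,0,-0.243,60],
])

```text
time: 26.62
tool_pos: [0.526, -0.2249, 0.2081]
ee_rot: [-3.14, -0.004, 1.761]
wrist_force: [0.6, 0.9, 0.5]
width: 0.06
finger_force: 0.0
```

Emit:
servo_tool([
  [0.3,0,0,0,0,0,60],
  [0.65,0,0,0,0,0,60],
  [1,0,0,0,0,0,60],
])

```text
time: 26.87
tool_pos: [0.5067, -0.1299, 0.2079]
ee_rot: [-3.139, -0.001, 1.753]
wrist_force: [1.1, 1.1, 0.7]
width: 0.0603
finger_force: 0.0
```

Emit:
servo_tool([
  [0.35,0,0,0,0,0,60],
  [0.7,0,0,0,0,0,60],
  [1,0,0,0,0,0,60],
])

```text
time: 27.12
tool_pos: [0.4881, -0.0306, 0.2085]
ee_rot: [-3.139, -0.001, 1.754]
wrist_force: [0.5, -0.2, 0.5]
width: 0.0599
finger_force: 0.0
```

Emit:
servo_tool([
  [0.35,0,0,0,0,0,60],
  [0.7,0,0,0,0,0,60],
  [1,0,0,0,0,0,60],
])

```text
time: 27.37
tool_pos: [0.4697, 0.0676, 0.2085]
ee_rot: [-3.139, -0.0, 1.755]
wrist_force: [0.8, 0.9, 0.4]
width: 0.0599
finger_force: 0.0
```

Emit:
servo_tool([
  [0.35,0,0,0,0,0,60],
  [0.7,0,0,0,0,0,60],
  [1,0,0,0,0,0,60],
])

```text
time: 27.62
tool_pos: [0.4515, 0.1659, 0.2086]
ee_rot: [-3.14, 0.0, 1.755]
wrist_force: [0.8, 0.1, 0.5]
width: 0.06
finger_force: 0.0
```

Emit:
servo_tool([
  [0.35,0,0,0,0,0,60],
  [0.7,0,0,0,0,0,60],
  [1,0,0,0,0,0,60],
])

```text
time: 27.87
tool_pos: [0.4332, 0.2642, 0.2084]
ee_rot: [-3.14, 0.001, 1.755]
wrist_force: [0.6, -0.3, 0.5]
width: 0.0602
finger_force: 0.0
```

Emit:
servo_tool([
  [0.3,0,0,0,0,0,60],
  [0.52,0.01,0,0,0,0,60],
  [0.52,0.01,0,0,0,0,60],
  [0.52,0.01,0,0,0,0,60],
  [0.52,0.01,0,0,0,0,60],
])

```text
time: 28.28
tool_pos: [0.4256, 0.3131, 0.2089]
ee_rot: [-3.14, 0.001, 1.755]
wrist_force: [0.2, -0.5, 0.6]
width: 0.0605
finger_force: 0.0
```

Run:
```python
from h import *
o=robot.get_obs();print(o["time"],o["tool_pos"],o["ee_rot"],o["width"])
im=robot.snapshot("wrist")
for t in ["polariser","mirror","detector"]: print(t,[(np.round(d["extent"]),round(d["conf"],2)) for d in robot.find_in(t,"wrist")[:1]])
cv2.imwrite("pics/w7.png",cv2.resize(im[60:300,100:460],(800,533),interpolation=cv2.INTER_CUBIC)[:,:,::-1])
```

```text
28.2833 [0.4256 0.3131 0.2089] [-3.1401  0.0015  1.7547] 0.06050725687041503
polariser [(array([254., 187.,  30.,  64.]), 0.58)]
mirror []
detector [(array([320., 201.,  52.,  60.]), 0.86)]
```

View pics/w7.png

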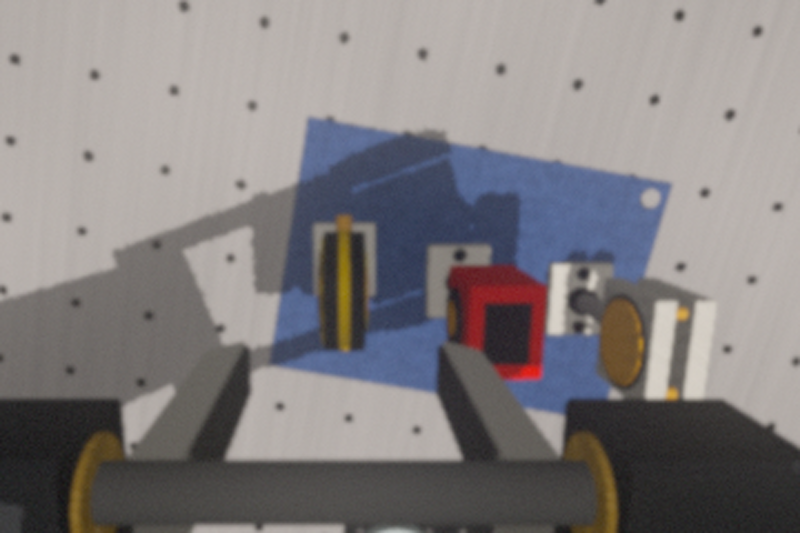

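The polariser sits centred between the fingers (345,285), with the detector (500,320) and mirror (660,345) standing to its right. I'm gripping the polariser and carrying it back.

Emit:
servo_tool([
  [0.01,0,0.25,0,0,0,60],
  [0.01,0,0.5,0,0,0,60],
  [0.01,0,0.75,0,0,0,60],
  [0.01,0,1,0,0,0,60],
  [0.01,0,1,0,0,0,60],
  [0.01,0,1,0,0,0,45],
  [0.01,0,1,0,0,0,30],
  [0.01,0,1,0,0,0,10],
  [0.01,0,1,0,0,0,10],
  [0.01,0,1,0,0,0,10],
  [0.01,0,1,0,0,0,10],
  [0.01,0,1,0,0,0,10],
])

```text
time: 29.48
tool_pos: [0.4255, 0.3154, 0.1107]
ee_rot: [3.141, -0.001, 1.756]
wrist_force: [-0.2, -0.5, 2.2]
width: 0.0199
finger_force: 30.0
```

Emit:
servo_tool([
  [0,0,-0.1,0,0,0,10],
  [0,0,-0.3,0,0,0,10],
  [0,0,-0.5,0,0,0,10],
  [-0.1,0,-0.6,0,0,0,10],
  [-0.3,0,-0.6,0,0,0,10],
  [-0.5,0,-0.6,0,0,0,10],
  [-0.68,0,-0.6,0,0,0,10],
])

```text
time: 30.07
tool_pos: [0.4377, 0.2467, 0.1698]
ee_rot: [-3.141, 0.001, 1.756]
wrist_force: [0.3, -0.6, -2.7]
width: 0.0195
finger_force: 30.0
```

Emit:
servo_tool([
  [-0.2,0,0,0,0,0,10],
  [-0.4,0,0,0,0,0,10],
  [-0.6,0,0,0,0,0,10],
  [-0.8,0,0,0,0,0,10],
  [-1,0,0,0,0,0,10],
])

```text
time: 30.48
tool_pos: [0.4557, 0.1483, 0.1694]
ee_rot: [-3.14, 0.0, 1.756]
wrist_force: [-1.0, -0.7, -4.1]
width: 0.0197
finger_force: 30.0
```

Emit:
servo_tool([
  [-0.2,0.15,0,0,0,0,10],
  [-0.4,0.35,0,0,0,0,10],
  [-0.6,0.55,0,0,0,0,10],
  [-0.8,0.8,0,0,0,0,10],
  [-1,0.97,0,0,0,0,10],
])

```text
time: 30.9
tool_pos: [0.5711, 0.0679, 0.1692]
ee_rot: [-3.141, 0.0, 1.755]
wrist_force: [0.3, 0.4, -3.5]
width: 0.0198
finger_force: 30.0
```

Emit:
servo_tool([
  [-0.2,0,0,0,0,0,10],
  [-0.45,0,0,0,0,0,10],
  [-0.7,0,0,0,0,0,10],
  [-0.9,0,0,0,0,0,10],
  [-1,0,0,0,0,0,10],
  [-1,0,0.15,0,0,0,10],
  [-1,0,0.3,0,0,0,10],
  [-1,0,0.42,0,0,0,10],
  [-1,0,0.48,0,0,0,10],
  [-1,0,0.51,0,0,0,10],
  [-1,0,0.51,0,0,0,10],
  [-1,0,0.51,0,0,0,10],
])

```text
time: 31.9
tool_pos: [0.5888, -0.0284, 0.1194]
ee_rot: [3.14, 0.0, 1.756]
wrist_force: [-0.6, 1.1, -3.3]
width: 0.0196
finger_force: 30.0
```

Emit:
servo_tool([
  [0,0,0.01,0,0,0,10],
  [0,0,0.015,0,0,0,10],
  [0,0,0.015,0,0,0,10],
  [0,0,0.015,0,0,0,10],
  [0,0,0.015,0,0,0,22],
  [0,0,0.015,0,0,0,30],
  [0,0,0.015,0,0,0,45],
  [0,0,0.015,0,0,0,60],
  [0,0,0.015,0,0,0,60],
  [0,0,-0.2,0,0,0,60],
  [0,0,-0.55,0,0,0,60],
  [0,0,-0.9,0,0,0,60],
])

```text
time: 32.9
tool_pos: [0.5872, -0.0285, 0.208]
ee_rot: [-3.137, -0.002, 1.756]
wrist_force: [0.3, 0.5, 0.7]
width: 0.0598
finger_force: 0.0
```

Emit:
servo_tool([
  [0.3,0,0,0,0,0,60],
  [0.65,0,0,0,0,0,60],
  [1,-0.05,0,0,0,0,60],
])

```text
time: 33.15
tool_pos: [0.5657, 0.0692, 0.2097]
ee_rot: [3.139, 0.0, 1.754]
wrist_force: [0.5, 0.4, -1.0]
width: 0.0598
finger_force: 0.0
```

Emit:
servo_tool([
  [0.35,-0.05,0,0,0,0,60],
  [0.7,-0.05,0,0,0,0,60],
  [1,-0.05,0,0,0,0,60],
])

```text
time: 33.4
tool_pos: [0.5408, 0.1681, 0.2091]
ee_rot: [3.141, -0.001, 1.756]
wrist_force: [-0.1, -0.3, 0.2]
width: 0.06
finger_force: 0.0
```

Emit:
servo_tool([
  [0.35,-0.05,0,0,0,0,60],
  [0.7,-0.05,0,0,0,0,60],
  [1,-0.09,0,0,0,0,60],
])

```text
time: 33.65
tool_pos: [0.5139, 0.2648, 0.2088]
ee_rot: [3.141, -0.001, 1.756]
wrist_force: [0.7, -0.5, -0.9]
width: 0.0599
finger_force: 0.0
```

Emit:
servo_tool([
  [0.3,0,0,0,0,0,60],
  [0.53,0,0,0,0,0,60],
  [0.53,0,0,0,0,0,60],
  [0.53,0,0,0,0,0,60],
])

```text
time: 33.98
tool_pos: [0.5042, 0.3157, 0.2085]
ee_rot: [-3.141, 0.001, 1.758]
wrist_force: [0.5, 0.5, -0.4]
width: 0.0599
finger_force: 0.0
```

Emit:
servo_tool([
  [0,0,0.25,0,0,0,60],
  [0,0,0.5,0,0,0,60],
  [0,0,0.75,0,0,0,60],
  [0,0,1,0,0,0,60],
  [0,0,1,0,0,0,60],
  [0,0,1,0,0,0,45],
  [0,0,1,0,0,0,30],
  [0,0,1,0,0,0,10],
  [0,0,1,0,0,0,10],
  [0,0,1,0,0,0,10],
  [0,0,1,0,0,0,10],
])

```text
time: 34.9
tool_pos: [0.5056, 0.3152, 0.1114]
ee_rot: [3.138, -0.001, 1.756]
wrist_force: [-0.8, -0.8, 6.3]
width: 0.0359
finger_force: 29.9
```

Emit:
servo_tool([
  [0,0,-0.1,0,0,0,10],
  [0,0,-0.3,0,0,0,10],
  [0,0,-0.5,0,0,0,10],
  [-0.1,0,-0.6,0,0,0,10],
  [-0.3,0,-0.6,0,0,0,10],
  [-0.5,0.05,-0.6,0,0,0,10],
  [-0.75,0.05,-0.6,0,0,0,10],
  [-0.94,0.07,-0.6,0,0,0,10],
])

```text
time: 35.57
tool_pos: [0.5288, 0.2214, 0.1683]
ee_rot: [-3.14, 0.001, 1.755]
wrist_force: [0.3, 0.6, -3.4]
width: 0.0359
finger_force: 29.8
```

Emit:
servo_tool([
  [-0.25,0,0,0,0,0,10],
  [-0.5,0,0,0,0,0,10],
  [-0.75,0.05,0,0,0,0,10],
  [-1,0.06,0,0,0,0,10],
])

```text
time: 35.9
tool_pos: [0.5533, 0.1246, 0.1683]
ee_rot: [-3.141, 0.0, 1.756]
wrist_force: [1.2, -0.4, -2.6]
width: 0.0359
finger_force: 29.8
```

Emit:
servo_tool([
  [-0.25,0,0,0,0,0,10],
  [-0.5,0,0,0,0,0,10],
  [-0.75,0.05,0,0,0,0,10],
  [-0.9,0.06,0,0,0,0,10],
  [-0.95,0.06,0,0,0,0,10],
  [-0.95,0.06,0.15,0,0,0,10],
  [-0.95,0.06,0.3,0,0,0,10],
  [-0.95,0.06,0.42,0,0,0,10],
  [-0.95,0.06,0.48,0,0,0,10],
  [-0.95,0.06,0.51,0,0,0,10],
  [-0.95,0.06,0.51,0,0,0,10],
  [-0.95,0.06,0.51,0,0,0,10],
])

```text
time: 36.9
tool_pos: [0.5754, 0.0345, 0.1192]
ee_rot: [-3.14, 0.0, 1.757]
wrist_force: [-4.9, 0.3, 5.2]
width: 0.0357
finger_force: 30.1
```

Emit:
servo_tool([
  [0,0,0,0,0,0,37],
  [0,0,0,0,0,0,42],
  [0,0,0,0,0,0,50],
  [0,0,0,0,0,0,60],
  [0,0,0,0,0,0,60],
  [0,0,-0.2,0,0,0,60],
  [0,0,-0.55,0,0,0,60],
  [0,0,-0.9,0,0,0,60],
  [0,0,-0.9,0,0,0,60],
])

```text
time: 37.65
tool_pos: [0.5803, 0.0342, 0.2166]
ee_rot: [3.127, 0.003, 1.756]
wrist_force: [-0.2, 1.6, 2.0]
width: 0.0601
finger_force: 0.0
```

Emit:
servo_tool([
  [0.3,0.1,0,0,0,0,60],
  [0.65,0.15,0,0,0,0,60],
  [1,0.2,0,0,0,0,60],
])

```text
time: 37.9
tool_pos: [0.5785, 0.1367, 0.208]
ee_rot: [3.14, -0.0, 1.753]
wrist_force: [0.7, -0.1, -1.2]
width: 0.0598
finger_force: 0.0
```

Emit:
servo_tool([
  [0.35,0.1,0,0,0,0,60],
  [0.7,0.15,0,0,0,0,60],
  [1,0.2,0,0,0,0,60],
])

```text
time: 38.15
tool_pos: [0.579, 0.2406, 0.2076]
ee_rot: [3.141, -0.001, 1.757]
wrist_force: [0.2, -0.5, -0.2]
width: 0.06
finger_force: 0.0
```

Emit:
servo_tool([
  [0.35,0.1,0,0,0,0,60],
  [0.7,0.2,0,0,0,0,60],
  [0.74,0.2,0,0,0,0,60],
  [0.74,0.2,0,0,0,0,60],
])

```text
time: 38.48
tool_pos: [0.5847, 0.3169, 0.2067]
ee_rot: [-3.141, 0.0, 1.759]
wrist_force: [0.2, -0.4, 0.2]
width: 0.06
finger_force: 0.0
```

Emit:
servo_tool([
  [0,0,0.25,0,0,0,60],
  [0,0,0.5,0,0,0,60],
  [0,0,0.75,0,0,0,60],
  [0,0,1,0,0,0,60],
  [0,0,1,0,0,0,60],
  [0,0,1,0,0,0,45],
  [0,0,1,0,0,0,30],
  [0,0,1,0,0,0,10],
  [0,0,1,0,0,0,10],
  [0,0,1,0,0,0,10],
  [0,0,1,0,0,0,10],
  [0,0,1,0,0,0,10],
])

```text
time: 39.48
tool_pos: [0.5856, 0.3149, 0.1097]
ee_rot: [3.139, -0.0, 1.756]
wrist_force: [-2.0, -1.3, 4.1]
width: 0.0273
finger_force: 30.0
```

Emit:
servo_tool([
  [0,0,-0.1,0,0,0,10],
  [0,0,-0.3,0,0,0,10],
  [0,0,-0.5,0,0,0,10],
  [-0.1,0,-0.6,0,0,0,10],
  [-0.3,-0.05,-0.6,0,0,0,10],
  [-0.5,-0.1,-0.6,0,0,0,10],
  [-0.7,-0.2,-0.6,0,0,0,10],
])

```text
time: 40.07
tool_pos: [0.5786, 0.2407, 0.1671]
ee_rot: [-3.141, 0.001, 1.756]
wrist_force: [0.3, -0.5, -4.6]
width: 0.0277
finger_force: 29.9
```

Emit:
servo_tool([
  [-0.2,-0.05,0,0,0,0,10],
  [-0.4,-0.1,0,0,0,0,10],
  [-0.6,-0.15,0,0,0,0,10],
  [-0.7,-0.2,0,0,0,0,10],
])

```text
time: 40.4
tool_pos: [0.5713, 0.1665, 0.1671]
ee_rot: [-3.14, 0.002, 1.753]
wrist_force: [-0.1, 0.4, -2.7]
width: 0.0276
finger_force: 29.9
```

Emit:
servo_tool([
  [-0.2,-0.05,0,0,0,0,10],
  [-0.4,-0.1,0,0,0,0,10],
  [-0.6,-0.15,0,0,0,0,10],
  [-0.7,-0.2,0,0,0,0,10],
  [-0.7,-0.2,0,0,0,0,10],
  [-0.7,-0.2,0.15,0,0,0,10],
  [-0.7,-0.2,0.3,0,0,0,10],
  [-0.7,-0.2,0.42,0,0,0,10],
  [-0.7,-0.2,0.48,0,0,0,10],
  [-0.7,-0.2,0.51,0,0,0,10],
  [-0.7,-0.2,0.51,0,0,0,10],
  [-0.7,-0.2,0.51,0,0,0,10],
])

```text
time: 41.4
tool_pos: [0.5647, 0.0978, 0.1176]
ee_rot: [3.141, -0.0, 1.757]
wrist_force: [-1.8, 0.2, 0.8]
width: 0.0277
finger_force: 30.0
```

Emit:
servo_tool([
  [0,0,0.01,0,0,0,10],
  [0,0,0.01,0,0,0,10],
  [0,0,0.01,0,0,0,30],
  [0,0,0.01,0,0,0,36],
  [0,0,0.01,0,0,0,48],
  [0,0,0.01,0,0,0,60],
  [0,0,0.01,0,0,0,60],
  [0,0,-0.2,0,0,0,60],
  [0,0,-0.55,0,0,0,60],
  [0,0,-0.9,0,0,0,60],
  [0,0,-0.9,0,0,0,60],
])

```text
time: 42.32
tool_pos: [0.5684, 0.0974, 0.2156]
ee_rot: [3.127, 0.002, 1.756]
wrist_force: [0.9, -0.3, 0.8]
width: 0.0603
finger_force: 0.0
```

Emit:
servo_tool([
  [0.2,-0.4,-0.2,0,0,0,60],
  [0.5,-0.7,-0.5,0,0,0,60],
  [0.8,-1,-0.7,0,0,0,60],
  [0.8,-1,-0.7,0,0,0,60],
  [0.8,-1,-0.7,0,0,0,60],
  [0.8,-1,-0.7,0,0,0,60],
])

```text
time: 42.82
tool_pos: [0.452, 0.1578, 0.278]
ee_rot: [3.138, 0.0, 1.757]
wrist_force: [0.4, -0.6, 0.4]
width: 0.0599
finger_force: 0.0
```

Run:
```python
from h import *
o=robot.get_obs();print(o["time"],o["tool_pos"],o["ee_rot"])
t=robot.snapshot("top");s=robot.snapshot("scene")
z=lambda a:cv2.resize(a,None,fx=4,fy=4,interpolation=cv2.INTER_CUBIC)
t0=cv2.imread("pics/top0.png")[:,:,::-1];s0=cv2.imread("pics/scene0.png")[:,:,::-1]
row=lambda a,b:np.hstack([z(a),z(b)])
A=row(t0[155:220,190:290],t[155:220,190:290]);B=row(s0[138:223,225:325],s[138:223,225:325])
v=np.vstack([A,B])[:600,:800]
cv2.imwrite("pics/e.png",v[:,:,::-1])
for n in ["polariser","mirror","detector","gas_cell"]:
  print(n,[np.round(d["extent"],1) for d in robot.find_in(n,"scene")[:1]],[np.round(d["extent"],1) for d in robot.find_in(n,"top")[:1]])
```

```text
42.8167 [0.452  0.1578 0.278 ] [3.1379 0.0002 1.7573]
polariser [array([251.3, 210. ,  27.1,  61.6])] [array([268.6, 179.2,  29.4,  18.8])]
mirror [array([278.2, 174.2,  31.4,  61.5])] [array([214.7, 186.1,  29.5,  20.1])]
detector [array([262.6, 189.7,  19.4,  63.7])] [array([243.8, 185.4,  21.5,  21.5])]
gas_cell [array([103.6, 268.1,  71.1,  56.9])] [array([388.2, 211.3,  52.5,  28.5])]
```

View pics/e.png

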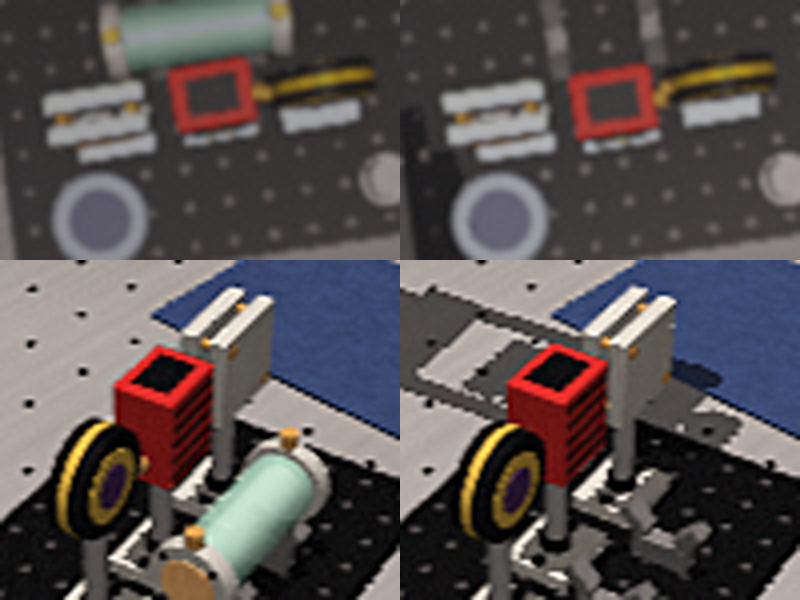

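Before/after crops match: the mirror is at (100,115), the polariser at (320,80), and the detector has shifted forward by about 4 mm (7 px in the crop), well inside tolerance. The dish and pedestal haven't moved. Handing in.

```bash
python3 -c "
from bench import robot
print(robot.close_job())"
```

```text
the job is handed in; nothing more can be done
None
```

I finished the job and handed it in; no verdict came back. The gas cell lies in the bench yokes and all three optics are back upright on the breadboard. The detector ended about 4 mm off its start, the dish and pedestal did not move, and nothing was dropped or tipped.

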